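Hold the step bin open at the packing bench

TASK

My hands are full of offcuts for the step bin. Slide the yellow tape roll out from under the bin's lever with a finger, without lifting it, then press the lever right down so that the lid stands fully open and keep it there for three seconds while I drop them in. Then let the lever up slowly, over two seconds or more, so that the lid comes down softly and shuts without a slam; work the lid by its lever only, never by hand, and leave the other things on the bench where they are.

Things in the scene. Friction and masses are not known exactly. Their poses are not given: they have to be found in the camera images.
- bin: Bench-top step bin, fixed to the bench: brushed steel box 200 mm (its x) by 210 mm (its y) by 250 mm tall. Origin at the centre of its underside, on the bench top (z 0). Its front, where the lever sticks out, faces its own -x; the lid hinge is at the rear (+x). z up.
- lever_pad (a point): Centre of the top face of the black pad on the bin's steel lever; pad 60 mm (along the lever) x 70 mm x 7 mm. At rest it is 72 mm above the bench at bin frame x -0.19, y 0, 90 mm clear of the bin's front wall, sloping up outward 0.15 rad. Pressed right down it is 27 mm above the bench (45 mm almost straight down, firm stop), sloping down 0.15 rad.
- lever (a joint): Lever angle, rad: 0 at rest (lid shut), 0.30 right down (lid fully open). Pivot 150 mm behind the pad's centre. The lid turns 4.5 times as far, by a push rod. Pressing takes 6 to 10 N at the pad at first, less as the lid rises. The lid's weight and a light spring bring the lever back up, following the fingers; let go, the lid slams in about half a second.
- lid: Flat steel lid of the bin, 212 x 220 mm, 0.2 to 0.25 kg. Origin on the hinge line at the top rear of the bin, 257 mm above the bench; shut, the lid lies level with its z up and its front edge toward the bin's front (its -x); opening turns it up and back about its y, to 1.35 rad from level.
- tape: Roll of yellow packing tape on an orange core, loose, lying flat on the bench, partly under the outer end of the lever pad, where it stops the lever about 20 mm down. 110 mm across, 48 mm tall; hole through the middle 76 mm across, open from above; 0.2 to 0.4 kg. Origin at the centre of its underside, z up.
- brown_tape: Spare roll of brown parcel tape with a white core, 116 mm across, 48 mm tall, lying flat. Loose bystander, to be left alone. Origin at the centre of its underside.
- jar: Amber glass jar with a white cap, 84 mm across, 115 mm tall. Loose bystander, to be left alone. Origin at the centre of its underside.
- pen_pot: Round blue pot of marker pens, 76 mm across, pot 100 mm tall, pens to about 140 mm. Loose bystander, to be left alone. Origin at the centre of its underside.
- carton: Small brown cardboard carton, 90 x 90 x 70 mm. Loose bystander, to be left alone. Origin at the centre of its underside.
- marker: Marker pen lying down, 140 mm long (along its y), 18 mm thick, white barrel and black cap. Loose bystander, to be left alone. Origin at the centre of its underside.
- glue_stick: White glue stick with a red cap, standing, 33 mm across, 102 mm tall. Loose bystander, to be left alone. Origin at the centre of its underside.
- core: Cardboard core offcut standing on end, 52 mm across, 120 mm tall. Loose bystander, to be left alone. Origin at the centre of its underside.
There are look-alikes about, which are no part of the job. Of the things like the tape, leave any that is black, green or pink; of the rest the larger one is meant.

How it is judged:
On the way, in this order (a step that is already met when the one before it is completed fails the run):
1. the tape roll is out from under the lever pad, flat on the bench (horizontal distance between tape and lever_pad above 0.086 m and value of joint lever below 0.05 rad), for 0.1 s.
2. the lever is right down and the lid stands fully open (over 1.2 rad) for 2.7 s without a break (angle between lid's own z axis and vertical above 1.2 rad and contact force between the fingers and lever above 0.3 N), for 2.7 s.
3. the lid is shut again (angle between lid's own z axis and vertical below 0.04 rad and angular speed of lid below 0.1 rad/s), for 0.2 s.
At the end, for the whole second after the job is handed in: The lid is shut (within 0.04 rad of level) and still, the lever is back up (under 0.012 rad), and the tape roll lies flat and still on the bench clear of the lever pad (centres more than 86 mm apart as seen from above) (all of step 3 and value of joint lever below 0.012 rad and horizontal distance between tape and lever_pad above 0.086 m and height (world z) of tape below 0.006 m and angle between tape's own z axis and vertical below 0.1 rad and linear speed of tape below 0.02 m/s); the robot touches nothing.
It fails at once if the lid comes down faster than 2.4 rad/s: it slams instead of being eased (angular speed of lid above 2.4 rad/s and velocity of joint lever below -0.1 rad/s).
It fails at once if the lid itself is touched (contact force between any of the fingers, the arm and lid above 0.5 N).
It fails at once if the tape roll is lifted more than 12 mm or tipped (height (world z) of tape above 0.012 m or angle between tape's own z axis and vertical above 0.3 rad).
It fails at once if a bystander is moved more than 30 mm or knocked over (distance of any of brown_tape, jar, pen_pot, carton, marker, glue_stick, core from where it was at the start of the episode above 0.03 m or angle between any of jar, pen_pot, glue_stick, core's own z axis and vertical above 0.4 rad).
It also fails if it takes over 53 s, if anything falls off the work surface, if the arm or the gripper's body presses on something with over 40 N, if the wrist force passes 120 N, or if a joint passes its speed limit or range.

ROBOT

A 6-joint arm with a two-finger parallel gripper is mounted at the origin on the work surface. World frame = base frame: x ahead of the robot, y to its left, z up, the work surface at z = 0. Lengths are in m, angles in rad, forces in N, time in s.
With the tool pointing down it reaches from about 0.325 to 0.9 m from the base axis. Payload 3.5 kg.
Tool frame: the origin (TCP) lies at the very end of the fingers, on their centre line; the grasp point (between the pads) lies 19 mm behind it; z points along the fingers, y is the line along which they close (so a half turn about z gives the same grasp; the last joint's range is limited). The gripper opens to 85 mm and grips with 20 to 120 N. Pads are 22 mm wide; open, the fingers measure 114 mm over their backs; the gripper's body (76 mm by 85 mm) begins 54 mm behind the grasp point. The pads swing forward as they close: fully open they stand 13 mm farther back than shut.
Start: joints at [1.084, 0.276, -0.026, 1.268, 0, 1.467], TCP at [0.234, 0.58, 0.231] pointing down, gripper open.
Joint ranges: [-3.12, 3.12], [-0.85, 1.88], [-1.08, 1.24], [-1.95, 2.15], [-1.57, 1.53], [-3.14, 3.14]. Speed limits (rad/s): [2.57, 2.57, 3.14, 3.14, 3.14, 3.14].

INTERFACE

Orientations are given as a rotation vector (axis times angle).
In Python, from bench import telemetry, eyes, sign_off, regions_of gives the robot as it stands.
- The arm moves only by the tool move_arm, never from a script. Its argument "plan" is text: rows parted by semicolons, each of 5 numbers parted by spaces: the shift along the tool's x, y, z in m, then the turn about the tool's z in degrees, then the closure, from -1 (fully open) to 1 (shut). A call has 1 to 5 rows; each row is the pose to reach, as a shift and turn from the pose commanded when the call began, along the tool's axes at that moment; what a row does not reach only later rows make up. A row lasts 1/8 s, in which the tool goes at most 62.5 mm and 10.7 degrees, less where a joint would pass 70% of its speed; a pose out of reach is approached as far as the arm can. A call with a gripper value outside its range is refused whole. The fingers move at their own pace and stop on an object; the grip force is fixed at half the most. Time passes only in rows, so rows that repeat a pose let the fingers close. It gives the time, the measured TCP pose, the force, the opening and the grip force at its end, in the units of the state.
- telemetry.get_state(): the state, without advancing time (a new reading comes with each control period).
- eyes.read_camera(name): name is "side" or "top" or "wrist"; returns the picture (384x512x3 uint8, red, green, blue); there is no depth.
- eyes.camera_model(name): a dict with "K" (3x3 intrinsics, pixels), "rvec" (rotation vector, rad) and "tvec" (3), from world to camera coordinates, as OpenCV has them; the wrist camera has in their place "tool_from_camera" (4x4, takes a point from camera to tool coordinates, whose origin is the TCP and whose axes are the flange's). Camera axes: x right, y down, z forward; pixel columns grow to the right and rows downward; lengths in m; the calibration is good to about 2 mm. A picture is of the moment at which its call begins: read the wrist's pose just before it. camera_model takes no time and is no camera call.
- sign_off(): hands the job in; it is judged then, once.
Trained networks look in the newest picture that a camera, given by its name, has taken for a name from the list of things; names that differ only in an ending like _2 or _b are one class to them, and where a whole thing is asked for, a point or a joint stands for the part that bears it (a point fixed in the world has none). Each returns a list of dicts, best first, with "p" (0 to 1); they miss things now and then, are a little off and sometimes report something else, mostly with a low value. They report only what shows in the picture. A call takes as long as a camera call. They do not tell look-alikes from the thing itself.
- regions_of(camera, thing): "pixels" (384x512 bool, what is visible of it) and "position" ([row, column] in pixels, amid what is visible of it).
The state is a dict: "time": time; "qpos": joint angles; "qvel": joint speeds; "joint_torque": joint torques, N m; "position": TCP position; "orientation": TCP orientation; "force": force on the tool from outside, world axes, zero at the start; "moment": the same for the moment, N m; "grip_width": opening from 0.0 (shut) to 1.0 (fully open); "grasp_force": force on a finger pad.
Only numpy, scipy, OpenCV 4.12 (cv2) and the standard library are available. Lean on these libraries where they do the work, as an engineer would, in place of code of your own. Each camera call takes 0.05 s, during which the arm holds its last target. There are 200 camera calls.

## Working session

There is one attempt and no reset: what is moved stays moved. The work goes in short steps, Python scripts to look and compute and a tool call to move; the robot and the scene stay as the last step left them, time stands still between calls to the robot, and variables do not carry over. Pictures are saved under pics/ and viewed, at most 10 in all, crops included, and the job is handed in when it is done.

Besides the shell and the picture viewer there is one more tool, called after "Request:" as a command line: name --argument value ..., lists and objects as JSON in quotes. move_arm: Moves the arm, as the interface text tells. Its arguments: {"type":"object","properties":{"plan":{"type":"string"}},"required":["plan"]}

```bash
mkdir -p pics
cat > h.py <<'E'
import numpy as np, cv2
from bench import telemetry, eyes, sign_off, regions_of
def ray(cam,row,col):
    m=eyes.camera_model(cam);K=np.array(m["K"]);R=cv2.Rodrigues(np.array(m["rvec"],float))[0];t=np.array(m["tvec"],float).ravel()
    return -R.T@t, R.T@np.linalg.solve(K,[col,row,1.])
def at_z(cam,row,col,z):
    o,d=ray(cam,row,col);return o+d*(z-o[2])/d[2]
def proj(cam,P):
    m=eyes.camera_model(cam)
    return cv2.projectPoints(np.array(P,float).reshape(-1,3),np.array(m["rvec"],float),np.array(m["tvec"],float),np.array(m["K"],float),None)[0].reshape(-1,2)
E
python3 - <<'E'
from h import *
np.set_printoptions(precision=3,suppress=True)
a=eyes.read_camera("top");b=eyes.read_camera("side")
cv2.imwrite("pics/top.png",cv2.resize(a[:,:,::-1],(800,600)));cv2.imwrite("pics/side.png",cv2.resize(b[:,:,::-1],(800,600)))
for n,z in [("tape",.048),("lever_pad",.07),("brown_tape",.048),("jar",.115),("pen_pot",.1),("carton",.07),("marker",.018),("glue_stick",.1),("core",.12),("lid",.257)]:
    for r in regions_of("top",n)[:3]:
        print(n,round(r["p"],2),np.array(r["position"]),r["pixels"].sum(),at_z("top",*r["position"],z))
s=telemetry.get_state();print(s["time"],s["position"],s["orientation"],s["force"])
E
```

```text
tape 0.81 [282.5 369.6] 777 [ 0.182 -0.368  0.048]
tape 0.79 [128.5 272.8] 775 [ 0.667 -0.083  0.048]
tape 0.78 [180.5 259.6] 533 [ 0.498 -0.039  0.048]
lever_pad 0.71 [162.3 224. ] 568 [0.553 0.072 0.07 ]
brown_tape 0.93 [211.1 387.2] 875 [ 0.398 -0.433  0.048]
jar 0.79 [170.1 388.6] 774 [ 0.515 -0.424  0.115]
jar 0.61 [161.8 223.3] 569 [0.545 0.071 0.115]
pen_pot 0.92 [128.8 369.6] 664 [ 0.647 -0.378  0.1  ]
carton 0.69 [120.7 315.7] 1001 [ 0.685 -0.218  0.07 ]
marker 0.65 [199.4 327.8] 212 [ 0.44  -0.256  0.018]
glue_stick 0.26 [185.9 246.6] 535 [0.473 0.001 0.1  ]
core 0.68 [122.9 221.8] 384 [0.665 0.075 0.12 ]
lid 0.97 [140.2 148.6] 6226 [0.576 0.262 0.257]
lid 0.37 [121.6 313.5] 985 [ 0.623 -0.185  0.257]
0.6 [0.234 0.58  0.231] [-0.599 -3.084 -0.   ] [-0.176 -0.869 -0.657]
```

View pics/top.png

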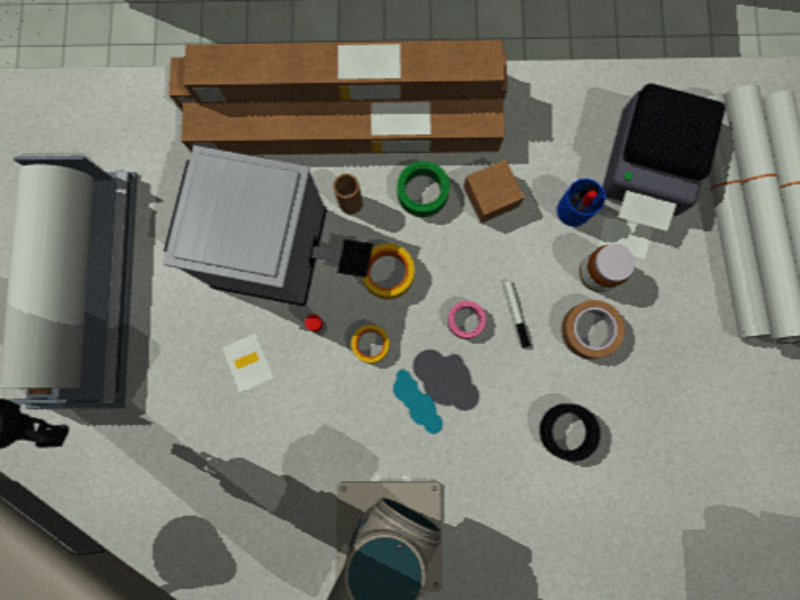

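View pics/side.png

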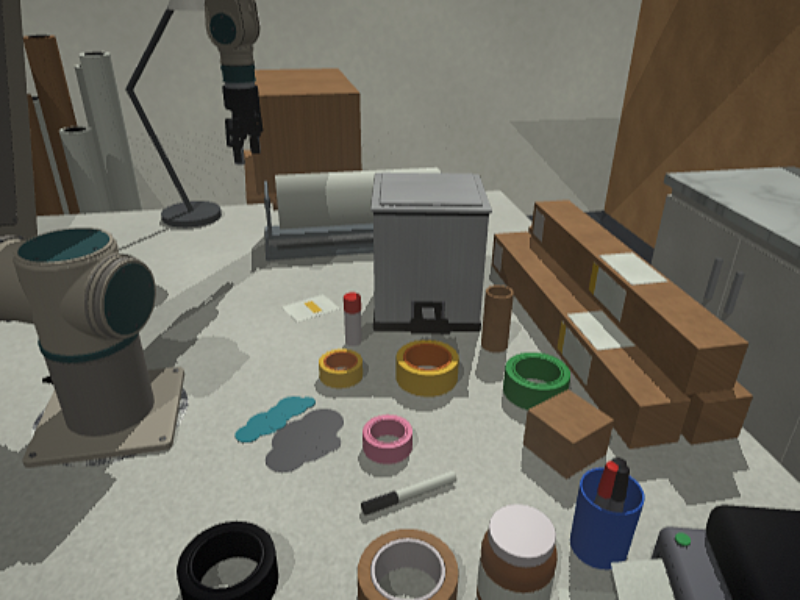

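The top view shows the bin at upper left with its lever pointing right. The pad is at about (355,257), and the large yellow tape at (388,270) is the target. The small yellow look-alike is at (370,343), pink at (467,320), green at (423,188), the core at (348,190) and the glue stick at (314,323). Next I'll fit the tape circle and the lever direction.

Run:
```python
from h import *
from scipy.optimize import least_squares
np.set_printoptions(precision=3,suppress=True)
a=eyes.read_camera("top");b=eyes.read_camera("side")
def ypts(img,c,r):
    h=cv2.cvtColor(img,cv2.COLOR_RGB2HSV);m=(cv2.inRange(h,(8,120,60),(35,255,255))>0)
    yy,xx=np.indices(m.shape);m&=(np.hypot(xx-c[0],yy-c[1])<r);return m
m=ypts(a,(248,173),22); print(m.sum())
# silhouette model fit: ring top (z .048) union body; maximise IoU in both cameras
mb=ypts(b,(427/1.5625,367/1.5625),28);print(mb.sum())
def sil(cam,p):
    im=np.zeros((384,512),np.uint8);t=np.linspace(0,2*np.pi,60)
    c=np.stack([np.cos(t),np.sin(t)],1)
    P=np.vstack([np.c_[p+.055*c,0*t+z] for z in(0,.048)])
    cv2.fillConvexPoly(im,cv2.convexHull(np.float32(proj(cam,P))).astype(np.int32),1)
    return im>0
# outer edge points: use hulls in top from visible right side
best=[]
for x in np.arange(.46,.58,.003):
  for y in np.arange(-.08,.05,.003):
    p=np.array([x,y]);s=sil("side",p);hb=np.zeros((384,512),np.uint8)
    cv2.fillConvexPoly(hb,cv2.convexHull(np.argwhere(mb)[:,::-1].astype(np.int32)),1)
    iou=(s&(hb>0)).sum()/(s|(hb>0)).sum()
    st=sil("top",p);ins=(m&st).sum()/m.sum()
    # top: right edge penalty: silhouette pixels right of mask hull
    ht=np.zeros((384,512),np.uint8);cv2.fillConvexPoly(ht,cv2.convexHull(np.argwhere(m)[:,::-1].astype(np.int32)),1)
    it=(st&(ht>0)).sum()/(st|(ht>0)).sum()
    best.append((iou+it,iou,it,ins,x,y))
for q in sorted(best)[::-1][:4]:print(np.array(q))
# pad: black pixels in the top image
g=a.max(2)<45;yy,xx=np.indices(g.shape);g&=(abs(xx-227)<16)&(abs(yy-165)<14)
n,l,st,ce=cv2.connectedComponentsWithStats(g.astype(np.uint8));i=1+st[1:,4].argmax();print("pad px",st[i],ce[i])
pr=np.argwhere(l==i)[:,::-1].astype(np.float32);rc=cv2.minAreaRect(pr);print(rc)
print("pad",at_z("top",ce[i][1],ce[i][0],.072))
box=[at_z("top",v,u,.072) for u,v in cv2.boxPoints(rc)];print(np.array(box))
r=regions_of("top","lid")
r2=[q for q in r if q["p"]>.8][0]["pixels"];print("lidhull",at_z("top",*np.argwhere(r2).mean(0),.257))
cs=max(cv2.findContours(r2.astype(np.uint8),0,1)[0],key=cv2.contourArea)
rl=cv2.minAreaRect(cs);print(np.array([at_z("top",v,u,.257) for u,v in cv2.boxPoints(rl)]))
c=lambda u,v,z:at_z("top",v/1.5625,u/1.5625,z)
print("glue",c(314,323,.1),"core",c(346,180,.12),"green",c(423,188,.048),"pink",c(467,320,.04),"small",c(370,343,.04))
cr=a[120:230,170:320];cv2.imwrite("pics/c.png",cv2.resize(cr[:,:,::-1],None,fx=5,fy=5,interpolation=2))
```

```text
501
1203Traceback (most recent call last):
  File "<stdin>", line 24, in <module>
  File "<stdin>", line 15, in sil
  File "h.py", line 9, in proj
    m=eyes.camera_model(cam)
ValueError: time passes only in moves, steps and waits
```

```bash
python3 - <<'E'
s=open("h.py").read().replace("eyes.camera_model(cam)","cm(cam)").replace("def ray","import functools\n@functools.lru_cache\ndef cm(c): return eyes.camera_model(c)\ndef ray")
open("h.py","w").write(s)
E
cat > fit.py <<'E'
from h import *
np.set_printoptions(precision=3,suppress=True)
def hull(pts):
    im=np.zeros((384,512),np.uint8);cv2.fillConvexPoly(im,cv2.convexHull(np.asarray(pts,np.float32)).round().astype(np.int32),1);return im>0
def yel(img,cam,c,r):
    h=cv2.cvtColor(img,cv2.COLOR_RGB2HSV);m=cv2.inRange(h,(8,120,60),(35,255,255))>0
    u,v=proj(cam,[c[0],c[1],.03])[0];yy,xx=np.indices(m.shape);m&=np.hypot(xx-u,yy-v)<r
    return hull(np.argwhere(m)[:,::-1])
def tapefit(a,b,c):
    ms={"top":yel(a,"top",c,24),"side":yel(b,"side",c,28)};t=np.linspace(0,2*np.pi,60);out=[]
    for x in np.arange(c[0]-.04,c[0]+.04,.003):
        for y in np.arange(c[1]-.04,c[1]+.04,.003):
            P=np.vstack([np.c_[x+.055*np.cos(t),y+.055*np.sin(t),0*t+z] for z in(0,.048)])
            v=[]
            for k,m in ms.items():
                s=hull(proj(k,P));v.append((s&m).sum()/(s|m).sum())
            out.append((sum(v),*v,x,y))
    return sorted(out)[::-1][:3]
E
python3 - <<'E'
from fit import *
a=eyes.read_camera("top");b=eyes.read_camera("side")
for q in tapefit(a,b,(.5,-.03)):print(np.array(q))
g=a.max(2)<45;yy,xx=np.indices(g.shape);g&=(abs(xx-227)<16)&(abs(yy-165)<14)
n,l,st,ce=cv2.connectedComponentsWithStats(g.astype(np.uint8));i=1+st[1:,4].argmax();print("pad px",st[i],ce[i])
rc=cv2.minAreaRect(np.argwhere(l==i)[:,::-1].astype(np.float32));print(rc)
print("pad",at_z("top",ce[i][1],ce[i][0],.072))
print(np.array([at_z("top",v,u,.072) for u,v in cv2.boxPoints(rc)]))
r2=regions_of("top","lid")[0]["pixels"]
print("lid",at_z("top",*np.argwhere(r2).mean(0),.257))
cs=max(cv2.findContours(r2.astype(np.uint8),0,1)[0],key=cv2.contourArea)
print(np.array([at_z("top",v,u,.257) for u,v in cv2.boxPoints(cv2.minAreaRect(cs))]))
c=lambda u,v,z:at_z("top",v/1.5625,u/1.5625,z)
print("glue",c(314,323,.1),"core",c(346,180,.12),"green",c(423,188,.048),"pink",c(467,320,.04),"small",c(370,343,.04))
cr=a[120:230,170:320];cv2.imwrite("pics/c.png",cv2.resize(cr[:,:,::-1],None,fx=5,fy=5,interpolation=2))
E
```

```text
[ 1.713  0.801  0.913  0.526 -0.001]
[ 1.708  0.8    0.908  0.523 -0.001]
[ 1.706  0.799  0.907  0.523 -0.004]
pad px [216 153  23  24 407] [226.867 164.784]
((226.94232177734375, 164.78846740722656), (18.631032943725586, 22.35723876953125), 11.309932708740234)
pad [0.544 0.063 0.072]
[[0.516 0.098 0.072]
 [0.586 0.085 0.072]
 [0.573 0.027 0.072]
 [0.504 0.041 0.072]]
lid [0.582 0.255 0.257]
[[0.496 0.382 0.257]
 [0.723 0.344 0.257]
 [0.671 0.127 0.257]
 [0.447 0.171 0.257]]
glue [0.411 0.139 0.1  ] core [0.69  0.077 0.12 ] green [ 0.694 -0.076  0.048] pink [ 0.421 -0.161  0.04 ] small [0.376 0.034 0.04 ]
```

View pics/c.png

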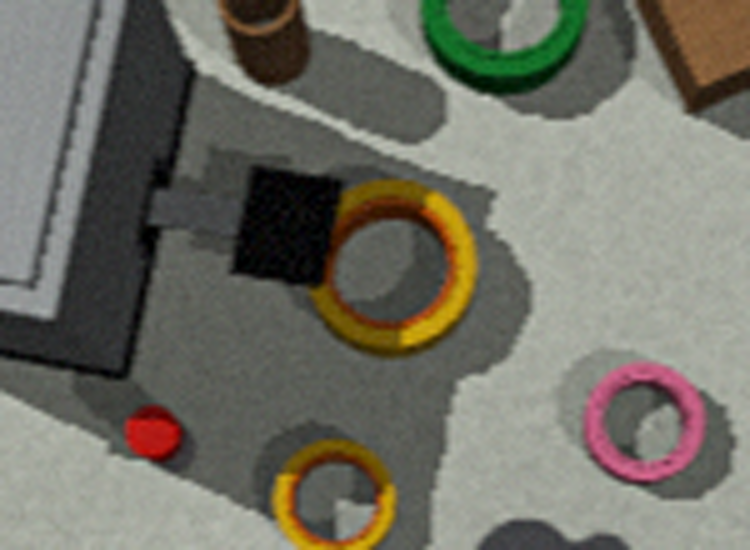

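Hand check of the crop: ring centre at about (396,263), which is tape (.525,-.003). The pad is at (.544,.063), and the lever points along about (-.21,-.98). Tape to pad is 68 mm and the fit agrees. I'll move round in front of the bin with the fingers shut.

Request:
move_arm --plan "-0.034 -0.050 0 0 1; -0.067 -0.099 0 0 1; -0.101 -0.149 0 0 1; -0.135 -0.199 0 0 1; -0.168 -0.248 0 0 1"

```text
time: 1.48
position: [0.2971, 0.285, 0.2316]
orientation: [0.598, 3.083, 0.001]
force: [0.8, 0.4, -0.1]
grip_width: 0.001
grasp_force: 0.0
```

```bash
cat > d.py <<'E'
import sys;from h import *
s=telemetry.get_state();R=cv2.Rodrigues(np.array(s["orientation"],float))[0]
np.set_printoptions(precision=4,suppress=True)
print(s["time"],np.array(s["position"]),"F",np.array(s["force"]),s["grip_width"])
p=np.array(s["position"],float)
a=np.array(sys.argv[1:],float).reshape(-1,3)
for t in a: print(t,"shift",R.T@(t-p))
E
python3 d.py .34 .15 .231 .523 -.011 .231 .523 -.011 .12
```

```text
1.475 [0.2971 0.285  0.2316] F [ 0.8321  0.4363 -0.0716] 0.0013313991346655817
[0.34  0.15  0.231] shift [-0.0902 -0.1092  0.0006]
[ 0.523 -0.011  0.231] shift [-0.3201 -0.1901  0.0007]
[ 0.523 -0.011  0.12 ] shift [-0.32   -0.1901  0.1117]
```

Request:
move_arm --plan "-0.039 -0.047 0 0 1; -0.080 -0.092 0 0 1; -0.132 -0.117 0 0 1; -0.186 -0.138 0 0 1; -0.240 -0.159 0 0 1"

```text
time: 2.1
position: [0.4612, 0.0476, 0.2318]
orientation: [0.6, 3.082, 0.001]
force: [1.1, 1.1, 0.0]
grip_width: 0.0
grasp_force: 0.0
```

```bash
python3 d.py .523 -.011 .231 .523 -.011 .1
```

```text
2.1 [0.4612 0.0476 0.2318] F [1.0849 1.1111 0.0254] 6.943150936926003e-05
[ 0.523 -0.011  0.231] shift [-0.0793 -0.0312  0.0008]
[ 0.523 -0.011  0.1  ] shift [-0.0791 -0.0313  0.1318]
```

Request:
move_arm --plan "-0.040 -0.016 0 0 1; -0.079 -0.031 0 0 1; -0.079 -0.031 0.050 0 1; -0.079 -0.031 0.090 0 1; -0.079 -0.031 0.090 0 1"

```text
time: 2.72
position: [0.5182, -0.0087, 0.1381]
orientation: [-0.598, -3.076, 0.001]
force: [-0.7, -0.4, -0.1]
grip_width: 0.005
grasp_force: 0.0
```

```bash
python3 - <<'E'
from h import *
s=telemetry.get_state();p=np.array(s["position"],float);R=cv2.Rodrigues(np.array(s["orientation"],float))[0]
w=eyes.read_camera("wrist");b=eyes.read_camera("side")
m=eyes.camera_model("wrist");T=np.array(m["tool_from_camera"]);K=np.array(m["K"])
w=w.copy()
for c,col in [((.525,-.003),(255,0,255)),]:
    t=np.linspace(0,2*np.pi,80)
    for r in(.055,.038):
        P=np.c_[c[0]+r*np.cos(t),c[1]+r*np.sin(t),0*t+.048];q=(P-p)@R;q=(q-T[:3,3])@T[:3,:3];uv=q@K.T;z=uv[:,2]
        for (u,v),zz in zip(uv[:,:2]/z[:,None],z):
            if zz>0 and 0<=u<512 and 0<=v<384: cv2.circle(w,(int(u),int(v)),1,col,-1)
cv2.imwrite("pics/w1.png",np.hstack([cv2.resize(w[:,:,::-1],(440,330)),b[150:315,175:395,::-1].repeat(2,0).repeat(2,1)[:330,:360]]))
E
python3 d.py .523 -.011 .022 .513 -.080 .022
```

```text
2.825 [ 0.522  -0.009   0.1422] F [ 0.5278 -0.7134  0.1763] 0.0008885029419528705
[ 0.523 -0.011  0.022] shift [-0.0016 -0.0015  0.1202]
[ 0.513 -0.08   0.022] shift [-0.0182 -0.0693  0.1202]
```

View pics/w1.png

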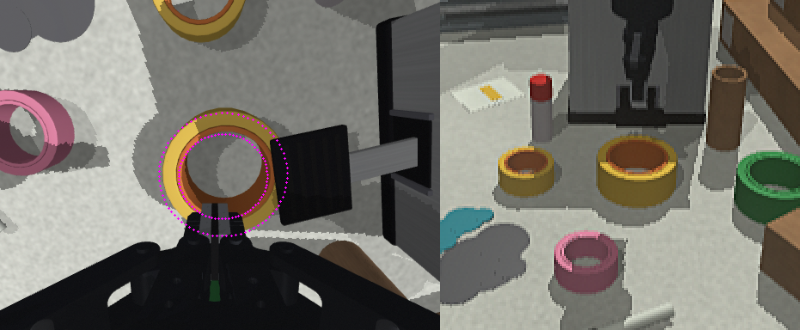

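The wrist view shows the ring within a few mm of the estimate, and the pad covers only its rim. The hole is open below the fingertips, so I'll go down into it.

Request:
move_arm --plan "0.001 -0.002 0.040 0 1; 0.001 -0.002 0.080 0 1; 0.001 -0.002 0.105 0 1; 0.001 -0.002 0.120 0 1; 0.001 -0.002 0.120 0 1"

```text
time: 3.45
position: [0.5206, -0.0104, 0.022]
orientation: [0.599, 3.083, 0.0]
force: [0.3, -0.6, -0.2]
grip_width: 0.001
grasp_force: 0.0
```

```bash
python3 d.py .523 -.011 .022 .510 -.080 .022
```

```text
3.45 [ 0.5206 -0.0104  0.022 ] F [ 0.2723 -0.6253 -0.2479] 0.0006204369092521189
[ 0.523 -0.011  0.022] shift [-0.0024  0.0004 -0.    ]
[ 0.51  -0.08   0.022] shift [-0.0162 -0.0685 -0.    ]
```

No contact inside the hole. I'll slide the roll outward in two calls.

Request:
move_arm --plan "-0.002 -0.008 0 0 1; -0.004 -0.016 0 0 1; -0.006 -0.024 0 0 1; -0.008 -0.032 0 0 1; -0.009 -0.040 0 0 1"

```text
time: 4.08
position: [0.5136, -0.0515, 0.0216]
orientation: [0.599, 3.083, 0.001]
force: [1.3, 2.3, 2.1]
grip_width: -0.002
grasp_force: 1.5
```

Request:
move_arm --plan "-0.002 -0.008 0 0 1; -0.004 -0.016 0 0 1; -0.006 -0.023 0 0 1; -0.007 -0.028 0 0 1; -0.007 -0.028 0 0 1"

```text
time: 4.7
position: [0.5089, -0.0804, 0.0211]
orientation: [-0.6, -3.083, 0.002]
force: [0.2, -0.0, -0.2]
grip_width: -0.0
grasp_force: 0.0
```

```bash
python3 - <<'E'
from fit import *
b=eyes.read_camera("side");a=eyes.read_camera("top")
for q in tapefit(a,b,(.515,-.055)):print(np.array(q))
cv2.imwrite("pics/s2.png",np.hstack([cv2.resize(i[:,:,::-1],(400,300)) for i in (a,b)]))
E
python3 d.py
```

```text
4.8 [ 0.5088 -0.08    0.021 ] F [-0.384   0.0726  0.9651] -0.001183992614635782Traceback (most recent call last):
  File "<stdin>", line 3, in <module>
  File "fit.py", line 10, in tapefit
    ms={"top":yel(a,"top",c,24),"side":yel(b,"side",c,28)};t=np.linspace(0,2*np.pi,60);out=[]
              ~~~^^^^^^^^^^^^^^
  File "fit.py", line 8, in yel
    return hull(np.argwhere(m)[:,::-1])
  File "fit.py", line 4, in hull
    im=np.zeros((384,512),np.uint8);cv2.fillConvexPoly(im,cv2.convexHull(np.asarray(pts,np.float32)).round().astype(np.int32),1);return im>0
                                                          ^^^^^^^^^^^^^^^^^^^^^^^^^^^^^^^^^^^^^^^^^^^^^^^^
AttributeError: 'NoneType' object has no attribute 'round'
```

Request:
move_arm --plan "0.004 0.014 0 0 1; 0.004 0.014 0 0 1; 0.004 0.014 -0.030 0 1; 0.004 0.014 -0.080 0 1; 0.004 0.014 -0.120 0 1"

```text
time: 5.42
position: [0.511, -0.0648, 0.1429]
orientation: [0.598, 3.083, -0.001]
force: [0.5, 0.6, -1.5]
grip_width: -0.003
grasp_force: 0.0
```

```bash
python3 - <<'E'
from fit import *
b=eyes.read_camera("side");a=eyes.read_camera("top")
cv2.imwrite("pics/s2.png",np.hstack([cv2.resize(i[:,:,::-1],(400,300)) for i in (a,b)]))
mb=yel(b,"side",(.515,-.055),30);t=np.linspace(0,2*np.pi,60);o=[]
for x in np.arange(.48,.56,.003):
  for y in np.arange(-.1,0,.003):
    s=hull(proj("side",np.vstack([np.c_[x+.055*np.cos(t),y+.055*np.sin(t),0*t+z] for z in(0,.048)])))
    o.append(((s&mb).sum()/(s|mb).sum(),x,y))
print(np.array(sorted(o)[::-1][:3]))
E
python3 d.py .541 .048 .141 .541 .048 .1
```

```text
[[ 0.938  0.519 -0.055]
 [ 0.934  0.516 -0.055]
 [ 0.932  0.516 -0.058]]
5.525 [ 0.5148 -0.0658  0.1465] F [ 0.5064 -1.525  -0.0339] 0.0013197390860298379
[0.541 0.048 0.141] shift [0.0183 0.1153 0.0054]
[0.541 0.048 0.1  ] shift [0.0187 0.1153 0.0464]
```

View pics/s2.png

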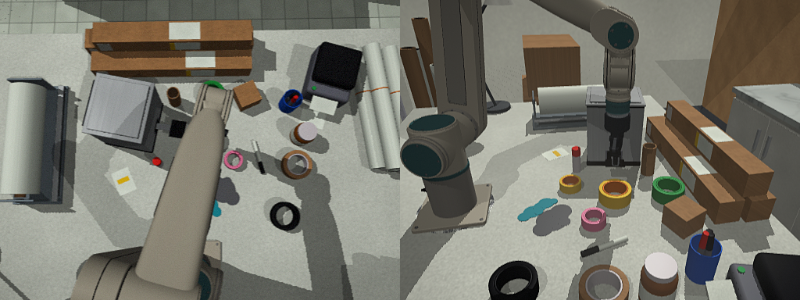

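The tape is now at about (.518,-.055), 120 mm from the pad, flat and with nothing else disturbed. I'll move above the outer half of the pad.

Request:
move_arm --plan "0.009 0.057 0 0 1; 0.019 0.115 0 0 1; 0.019 0.115 0.030 0 1; 0.019 0.115 0.046 0 1; 0.019 0.115 0.060 0 1"

```text
time: 6.15
position: [0.5353, 0.0484, 0.0798]
orientation: [-0.599, -3.082, 0.001]
force: [-0.1, 0.0, 0.1]
grip_width: -0.001
grasp_force: 0.0
```

```bash
python3 - <<'E'
from h import *
b=eyes.read_camera("side");cv2.imwrite("pics/s3.png",cv2.resize(b[100:240,180:330,::-1],None,fx=4,fy=4))
E
python3 d.py .541 .048 .075
```

```text
6.2 [0.5342 0.0482 0.0783] F [-0.3284 -0.3614 -1.4155] -0.0019996010352200874
[0.541 0.048 0.075] shift [-0.0064  0.0024  0.0032]
```

View pics/s3.png

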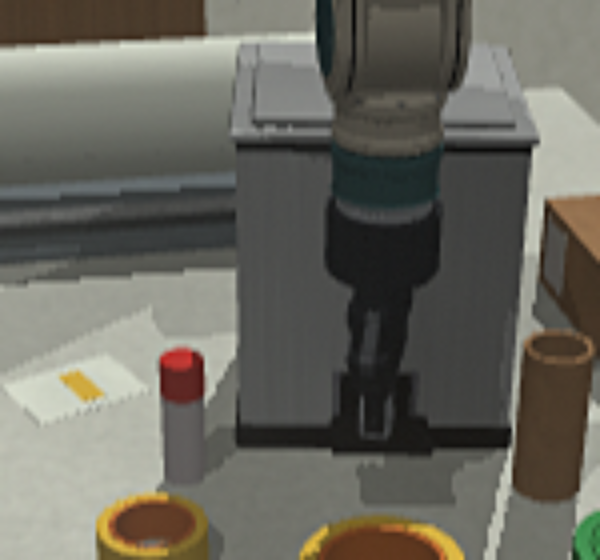

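The fingertips are centred laterally on the pad at about (375,420). I'll correct x by 6 mm and press.

Request:
move_arm --plan "-0.006 0.001 0 0 1; -0.006 0.001 0.004 0 1; -0.006 0.001 0.008 0 1; -0.006 0.001 0.012 0 1; -0.006 0.001 0.016 0 1"

```text
time: 6.82
position: [0.5433, 0.0456, 0.067]
orientation: [0.6, 3.081, -0.006]
force: [-1.4, -5.0, 7.9]
grip_width: -0.004
grasp_force: 3.7
```

Request:
move_arm --plan "0 0 0.004 0 1; 0 0 0.008 0 1; 0 0 0.012 0 1; 0 0 0.016 0 1; 0 0 0.020 0 1"

```text
time: 7.45
position: [0.5435, 0.0454, 0.0469]
orientation: [0.6, 3.08, -0.006]
force: [-1.8, -5.3, 5.9]
grip_width: -0.002
grasp_force: 3.4
```

```bash
python3 d.py .541 .048 .025
```

```text
7.45 [0.5435 0.0454 0.0469] F [-1.8365 -5.267   5.9386] -0.0015172508512375433
[0.541 0.048 0.025] shift [0.0034 0.0015 0.0218]
```

Request:
move_arm --plan "0 0 0.004 0 1; 0 0 0.008 0 1; 0 0 0.012 0 1; 0 0 0.016 0 1; 0 0 0.019 0 1"

```text
time: 8.07
position: [0.5434, 0.0466, 0.027]
orientation: [0.6, 3.081, -0.001]
force: [1.2, -3.0, 4.3]
grip_width: 0.004
grasp_force: 2.1
```

Request:
move_arm --plan "0 0 0.002 0 1; 0 0 0.003 0 1; 0 0 0.003 0 1; 0 0 0.003 0 1; 0 0 0.003 0 1"

```text
time: 8.7
position: [0.5432, 0.0473, 0.024]
orientation: [0.599, 3.082, -0.0]
force: [0.9, -3.1, 5.8]
grip_width: -0.005
grasp_force: 3.2
```

```bash
python3 - <<'E'
from h import *
b=eyes.read_camera("side");a=eyes.read_camera("top");cv2.imwrite("pics/s4.png",np.hstack([b[80:320,150:400,::-1],a[60:300,60:310,::-1]]).repeat(1,0))
E
python3 d.py .541 .048 .025
```

```text
8.8 [0.5432 0.0473 0.024 ] F [ 0.2606 -3.0989  6.6211] -0.0022717800874898428
[0.541 0.048 0.025] shift [ 0.0023 -0.0002 -0.001 ]
```

View pics/s4.png

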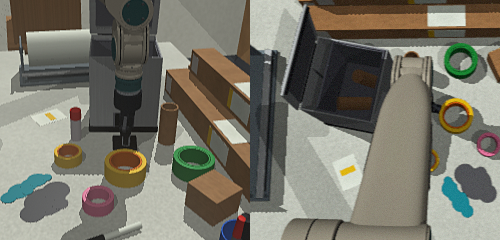

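The lid stands wide open in the top view. I'll press a little further to find the stop, then hold.

Request:
move_arm --plan "0 0 0.002 0 1; 0 0 0.003 0 1; 0 0 0.004 0 1; 0 0 0.004 0 1; 0 0 0.004 0 1"

```text
time: 9.43
position: [0.5434, 0.0475, 0.0215]
orientation: [0.598, 3.082, 0.001]
force: [-1.8, -2.5, 16.5]
grip_width: -0.002
grasp_force: 8.2
```

Force has risen to 16 N and the descent stopped short of the command, so this is the firm stop. I'll hold for over 3 s.

Request:
move_arm --plan "0 0 0 0 1; 0 0 0 0 1; 0 0 0 0 1; 0 0 0 0 1; 0 0 0 0 1"

```text
time: 10.05
position: [0.5434, 0.0475, 0.0215]
orientation: [0.598, 3.082, 0.001]
force: [-3.2, -1.9, 16.2]
grip_width: 0.002
grasp_force: 8.2
```

Request:
move_arm --plan "0 0 0 0 1; 0 0 0 0 1; 0 0 0 0 1; 0 0 0 0 1; 0 0 0 0 1"

```text
time: 10.68
position: [0.5435, 0.0475, 0.0215]
orientation: [0.598, 3.082, 0.001]
force: [-3.1, -2.2, 16.2]
grip_width: -0.003
grasp_force: 8.2
```

Request:
move_arm --plan "0 0 0 0 1; 0 0 0 0 1; 0 0 0 0 1; 0 0 0 0 1; 0 0 0 0 1"

```text
time: 11.3
position: [0.5434, 0.0476, 0.0215]
orientation: [0.598, 3.082, 0.001]
force: [-3.2, -3.3, 16.1]
grip_width: 0.001
grasp_force: 8.2
```

Request:
move_arm --plan "0 0 0 0 1; 0 0 0 0 1; 0 0 0 0 1; 0 0 0 0 1; 0 0 0 0 1"

```text
time: 11.92
position: [0.5434, 0.0476, 0.0215]
orientation: [0.598, 3.082, 0.001]
force: [-2.9, -3.0, 16.3]
grip_width: -0.001
grasp_force: 8.2
```

Request:
move_arm --plan "0 0 0 0 1; 0 0 0 0 1; 0 0 0 0 1; 0 0 0 0 1; 0 0 0 0 1"

```text
time: 12.55
position: [0.5434, 0.0475, 0.0215]
orientation: [0.598, 3.082, 0.001]
force: [-2.0, -2.8, 15.7]
grip_width: -0.004
grasp_force: 8.2
```

Request:
move_arm --plan "0 0 0 0 1; 0 0 0 0 1; 0 0 0 0 1; 0 0 0 0 1; 0 0 0 0 1"

```text
time: 13.18
position: [0.5435, 0.0476, 0.0215]
orientation: [0.598, 3.082, 0.001]
force: [-2.3, -2.6, 14.3]
grip_width: -0.003
grasp_force: 8.2
```

Held for 3.75 s. Now I'll ease up at 2 mm per row, about 3.5 s in all.

Request:
move_arm --plan "0 0 -0.002 0 1; 0 0 -0.004 0 1; 0 0 -0.006 0 1; 0 0 -0.008 0 1; 0 0 -0.010 0 1"

```text
time: 13.8
position: [0.542, 0.0478, 0.0291]
orientation: [-0.599, -3.083, -0.001]
force: [0.9, -1.4, 2.4]
grip_width: 0.004
grasp_force: 1.1
```

Request:
move_arm --plan "0 0 -0.002 0 1; 0 0 -0.004 0 1; 0 0 -0.006 0 1; 0 0 -0.008 0 1; 0 0 -0.010 0 1"

```text
time: 14.42
position: [0.542, 0.0474, 0.0395]
orientation: [-0.599, -3.084, -0.0]
force: [-0.2, -0.5, 3.7]
grip_width: -0.0
grasp_force: 1.8
```

Request:
move_arm --plan "0 0 -0.002 0 1; 0 0 -0.004 0 1; 0 0 -0.006 0 1; 0 0 -0.008 0 1; 0 0 -0.010 0 1"

```text
time: 15.05
position: [0.5421, 0.0476, 0.0495]
orientation: [-0.599, -3.084, -0.001]
force: [-0.6, 1.5, 5.0]
grip_width: -0.003
grasp_force: 2.3
```

Request:
move_arm --plan "0 0 -0.002 0 1; 0 0 -0.004 0 1; 0 0 -0.006 0 1; 0 0 -0.008 0 1; 0 0 -0.010 0 1"

```text
time: 15.68
position: [0.5423, 0.0479, 0.0595]
orientation: [0.599, 3.084, 0.002]
force: [-0.4, 5.0, 4.5]
grip_width: 0.0
grasp_force: 2.4
```

Request:
move_arm --plan "0 0 -0.002 0 1; 0 0 -0.004 0 1; 0 0 -0.006 0 1; 0 0 -0.008 0 1; 0 0 -0.010 0 1"

```text
time: 16.3
position: [0.5426, 0.0474, 0.0696]
orientation: [0.599, 3.083, 0.0]
force: [1.3, 4.2, 4.4]
grip_width: 0.002
grasp_force: 2.5
```

Request:
move_arm --plan "0 0 -0.002 0 1; 0 0 -0.004 0 1; 0 0 -0.006 0 1; 0 0 -0.008 0 1; 0 0 -0.010 0 1"

```text
time: 16.92
position: [0.5407, 0.0466, 0.0783]
orientation: [-0.6, -3.081, 0.004]
force: [0.2, -0.5, -0.4]
grip_width: -0.001
grasp_force: 0.0
```

Contact is gone at about 0.075, which is lever rest height. I'll rise clear and check.

Request:
move_arm --plan "0 0 -0.010 0 1; 0 0 -0.030 0 1; 0 -0.030 -0.070 0 1; 0 -0.060 -0.090 0 1; 0 -0.060 -0.090 0 1"

```text
time: 17.55
position: [0.5208, -0.0098, 0.1717]
orientation: [0.602, 3.079, -0.001]
force: [-0.2, 1.0, -0.1]
grip_width: -0.003
grasp_force: 0.0
```

Request:
move_arm --plan "0 0 0 0 1; 0 0 0 0 1; 0 0 0 0 1; 0 0 0 0 1; 0 0 0 0 1"

```text
time: 18.18
position: [0.5197, -0.008, 0.1691]
orientation: [-0.598, -3.084, 0.0]
force: [-0.2, 0.0, -0.5]
grip_width: -0.001
grasp_force: 0.0
```

```bash
python3 - <<'E'
from h import *
b=eyes.read_camera("side");a=eyes.read_camera("top");cv2.imwrite("pics/s5.png",np.hstack([b[80:320,150:400,::-1],a[60:300,60:310,::-1]]))
E
python3 d.py
```

```text
18.275 [ 0.5197 -0.0081  0.1692] F [0.6249 0.1954 0.4247] -0.00040451359853480614
```

View pics/s5.png

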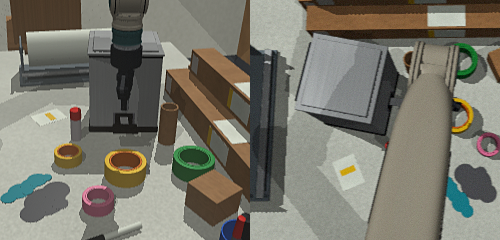

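The lid is shut, the lever is up, the tape is clear and nothing else has moved. Handing in.

```bash
python3 -c "
from bench import sign_off
print(sign_off())"
```

```text
the job is handed in; nothing more can be done
None
```

The job is handed in: I slid the yellow tape out to about 120 mm from the lever pad, held the lid fully open for about 3.75 s, then let it down over about 3 s until it was shut, with the bystanders in view where they were; the hand-in returned no verdict.

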